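# Turn the sorting carousel to the blue bin and drop in the doming ball

### The job

Turn the parts carousel by its black knob until the blue bin stands squarely under the open window in the clear cover. Then pick up the loose wooden doming ball from the bench and drop it through the window into the blue bin, leaving the blue bin under the window.

Things in the scene. Friction and masses are not known exactly. Their poses are not given: they have to be found in the camera images.
- ball_center (a point): centre (half-way up) of the loose boxwood doming ball, 30 mm across, 14 to 28 g, light brown with a small flat it stands on; the only ball on the bench, it lies on the bench to the robot's left among a small jar with a black cap (41 mm) and a dark steel block (36 mm) (bystanders)
- carousel (a joint): turning angle of the carousel in rad, positive counter-clockwise seen from above. At 0 the blue bin stands squarely under the window; it starts between 0.6 and 1.45, so it has to be turned clockwise by that angle. It turns freely either way against a light friction of about 0.06 N m and stays where it is left
- knob_grip (a point): grip point of the black bar knob that turns the carousel: on the vertical turning axis, 12 mm below the knob's top (top 87.5 mm above the bench). The bar is 50 mm long, 14 mm thick, 34 mm high, its underside just over the clear cover. Axes turn with the carousel: x along the bar's length, blue bin on the -x side, z up
- blue_bin (a point): centre of the blue bin's floor, on the floor, 62 mm from the turning axis, 12 mm above the bench; turns with the carousel (-x away from the axis, z up). The carousel is a white round tray, 196 mm across, with four quarter-circle bins (blue, red, yellow, green floors), walls to 42 mm above the bench. The window's middle lies right above this point when joint carousel is 0
- station: the fixed square housing round the carousel, 220 x 220 mm; origin on the bench under the turning axis, z up, -x toward the window. Clear cover, its top 50 mm above the bench. Its only opening is the window on the robot's side, with a dark frame to 52 mm above the bench: from 28 to 100 mm from the axis along -x, 80 mm wide
Not all that is in view belongs to the job. Leave any turquoise look-alike of the part that bears ball_center alone.

How it is judged:
On the way:
1. the blue bin is turned under the window (within about 11 degrees) while the ball is still outside the carousel (value of joint carousel between -0.2 and 0.2 rad and horizontal distance between ball_center and knob_grip above 0.13 m), for 0.2 s.
At the end, for the whole second after the job is handed in: The ball lies on the floor of the blue bin (its centre within 48 mm of the bin's centre, which is anywhere inside the bin, and no more than 22 mm above its floor), and the blue bin still stands under the window within 0.2 rad (about 11 degrees), the carousel at rest (horizontal distance between ball_center and blue_bin below 0.048 m and z of ball_center in the frame of blue_bin between 0.005 and 0.022 m and value of joint carousel between -0.2 and 0.2 rad and velocity of joint carousel between -0.1 and 0.1 rad/s); the robot touches nothing.
It also fails if it takes over 48 s, if anything falls off the work surface, if the arm or the gripper's body presses on something with over 40 N, if the wrist force passes 120 N, or if a joint passes its speed limit or range.

### The arm

A 6-joint arm with a two-finger parallel gripper is mounted at the origin on a cart in front of the work surface, level with it; the furniture and walls round the work are solid. World frame = base frame: x ahead of the robot, y to its left, z up, the work surface at z = 0. Lengths are in m, angles in rad, forces in N, time in s.
With the tool pointing down it reaches from about 0.35 to 0.775 m from the base axis. Payload 7.3 kg.
Tool frame: the origin (TCP) lies midway between the tips of the shut fingers; the grasp point (between the pads) lies 19 mm behind it (robot.grip_depth is the z of the grasp point in the tool frame, in m); z points along the fingers, y is the line along which they close (so a half turn about z gives the same grasp; the last joint's range is limited). The gripper opens to 92 mm and grips with 3 to 60 N. Pads are 19 mm wide; open, the fingers measure 130 mm over their backs; the gripper's body (75 mm by 190 mm) begins 47 mm behind the grasp point.
Start: joints at [1.014, 0.342, 1.524, -0, 1.275, -0.146], TCP at [0.21, 0.481, 0.227] pointing down, gripper open.
Joint ranges: [-2.53, 2.53], [-0.77, 2.02], [0.04, 2.7], [-1, 4.14], [0.28, 2.66], [-3.11, 3.11]. Speed limits (rad/s): [2.57, 2.57, 3.14, 3.14, 3.14, 3.14].

### API

Orientations are given as [roll, pitch, yaw] about the fixed x, y, z axes, in that order (R = Rz(yaw) Ry(pitch) Rx(roll)).
In Python, from cell import robot, viewer gives the robot as it stands.
- The arm moves only by the tool step_arm, never from a script. Its argument "increments" is a list of rows, each an object with "delta_pos": the shift along the tool's x, y, z in cm, a list of three; "dr": the turn, a rotation vector about the tool's x, y, z in degrees, a list of three; "fingers": the closure, from -1 (fully open) to 1 (shut), so that 0 is half open. In form: [{"delta_pos": [tx, ty, tz], "dr": [wx, wy, wz], "fingers": fingers}, ...]. A call has exactly 5 rows; each row is the pose to reach, as a shift and turn from the pose commanded when the call began, along the tool's axes at that moment; what a row does not reach only later rows make up. A row lasts 1/8 s, in which the tool goes at most 62.5 mm and 10.7 degrees, less where a joint would pass 70% of its speed; a pose out of reach is approached as far as the arm can. A call with a gripper value outside its range is refused whole. The fingers move at their own pace and stop on an object; "newtons" is the grip in N (left out, the last holds). Time passes only in rows, so rows that repeat a pose let the fingers close, or fill a call up. It gives the time, the measured TCP pose, the force, the opening and the grip force at its end, in the units of the state.
- robot.observe(): the state, without advancing time (a new reading comes with each control period).
- viewer.read_camera(name): name is "side" or "top"; returns the picture (400x640x3 uint8, red, green, blue); there is no depth.
- viewer.camera_params(name): a dict with "K" (3x3 intrinsics, pixels), "k1" (the pictures are not rectified: a ray, as slopes to the right and down, at radius r is drawn at 1 + k1 r^2 times it, then the intrinsics apply), "T" (4x4, takes a point from camera to world coordinates). Camera axes: x right, y down, z forward; pixel columns grow to the right and rows downward; lengths in m; the calibration is good to about 2 mm. A picture is of the moment at which its call begins. camera_params takes no time and is no camera call.
- robot.hand_in(): hands the job in; it is judged then, once.
The state is a dict: "time": time; "qpos": joint angles; "qvel": joint speeds; "joint_efforts": joint torques, N m; "tool_pos": TCP position; "tool_rot": TCP orientation; "contact_force": force on the tool from outside, world axes, zero at the start; "torque": the same for the moment, N m; "opening": finger opening in m; "grip_force": force on a finger pad.
Only numpy, scipy, OpenCV 4.12 (cv2) and the standard library are available. Lean on these libraries where they do the work, as an engineer would, in place of code of your own. Each camera call takes 0.05 s, during which the arm holds its last target. There are 200 camera calls.

## Working session

There is one attempt and no reset: what is moved stays moved. The work goes in short steps, Python scripts to look and compute and a tool call to move; the robot and the scene stay as the last step left them, time stands still between calls to the robot, and variables do not carry over. Pictures are saved under pics/ and viewed, at most 10 in all, crops included, and the job is handed in when it is done.

Besides the shell and the picture viewer there is one more tool, called after ">>>" as name(argument=value, ...) on one line, values as JSON. step_arm: Moves the arm, as the interface text tells. Its arguments: {"type":"object","properties":{"increments":{"type":"array"},"newtons":{"type":"number"}},"required":["increments"]}

```bash
mkdir -p pics; cat > h.py <<'E'
import numpy as np, cv2
from cell import robot, viewer
def snap(n,f):
    im=viewer.read_camera(n); cv2.imwrite(f'pics/{f}.png',im[:,:,::-1]); return im
def ray(n,u,v):
    p=viewer.camera_params(n);K=np.array(p["K"]);T=np.array(p["T"])
    d=cv2.undistortPoints(np.array([[[u,v]]],float),K,np.array([p["k1"],0,0,0,0.]))[0,0]
    return T[:3,3],T[:3,:3]@np.array([d[0],d[1],1])
def plane(n,u,v,z):
    o,d=ray(n,u,v); return o+d*(z-o[2])/d[2]
def proj(n,P):
    p=viewer.camera_params(n);K=np.array(p["K"]);T=np.linalg.inv(np.array(p["T"]))
    q=cv2.projectPoints(np.array([P],float),cv2.Rodrigues(T[:3,:3])[0],T[:3,3],K,np.array([p["k1"],0,0,0,0.]))[0]
    return q[0,0]
E
python3 - <<'E'
from h import *
a=snap('top','top0');b=snap('side','side0')
for n in('top','side'):
    p=viewer.camera_params(n);print(n,np.round(p["T"],3).tolist(),p["k1"],np.round(p["K"],1).tolist())
print({k:np.round(v,3) for k,v in robot.observe().items()})
E
```

```text
top [[0.027, -0.983, 0.179, 0.328], [-1.0, -0.029, -0.009, 0.084], [0.015, -0.179, -0.984, 1.029], [0.0, 0.0, 0.0, 1.0]] -0.03257101750862588 [[498.6, 0.0, 318.0], [0.0, 498.6, 210.3], [0.0, 0.0, 1.0]]
side [[-1.0, 0.007, 0.021, 0.505], [-0.017, 0.348, -0.937, 0.909], [-0.014, -0.937, -0.348, 0.383], [0.0, 0.0, 0.0, 1.0]] -0.1366281713660128 [[459.7, 0.0, 326.5], [0.0, 459.7, 196.9], [0.0, 0.0, 1.0]]
{'time': np.float64(0.1), 'qpos': array([ 1.014,  0.343,  1.525, -0.   ,  1.275, -0.146]), 'qvel': array([ 0.   , -0.003, -0.002,  0.001,  0.   ,  0.001]), 'joint_efforts': array([ 1.0000e-03, -4.3201e+01, -2.4469e+01,  7.2000e-02,  5.3000e-02,
       -0.0000e+00]), 'tool_pos': array([0.209, 0.481, 0.226]), 'tool_rot': array([-3.14 , -0.   ,  2.731]), 'contact_force': array([-0.1  , -0.294,  0.401]), 'torque': array([0.007, 0.003, 0.008]), 'grip_force': np.float64(0.0), 'opening': np.float64(0.092)}
```

View pics/top0.png

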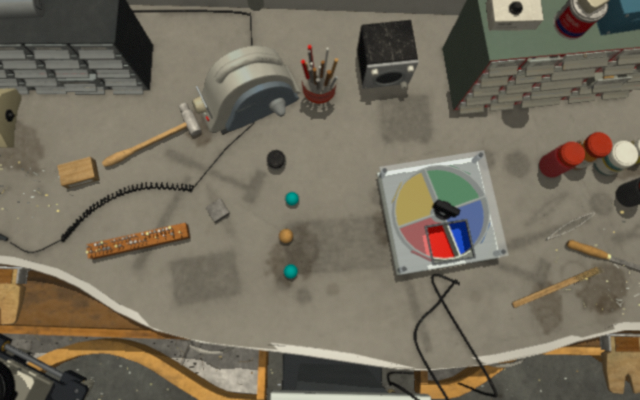

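View pics/side0.png

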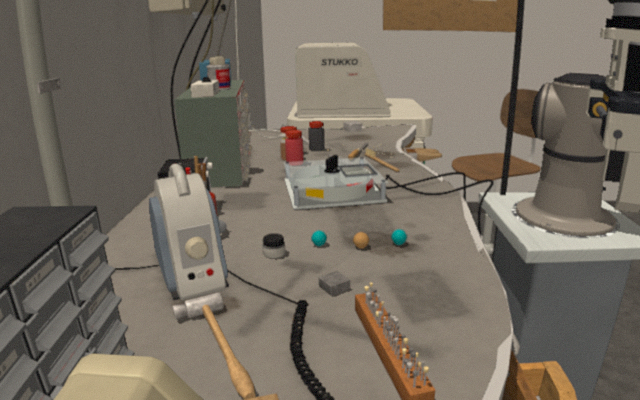

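The ball could be confused with four things in the top view: turquoise balls at (292,199) and (291,272), the brown ball at (286,236), the black-capped jar at (276,159) and the steel block at (218,210). I choose the light-brown one at (286,236), which is (361,241) in the side view. The carousel knob is at about (445,209) and the window at about (447,241), with blue to the lower right.

```bash
python3 - <<'E'
from h import *
a=cv2.imread('pics/top0.png');
c=cv2.resize(a[145:285,370:515],None,fx=4,fy=4,interpolation=cv2.INTER_CUBIC)
d=cv2.resize(a[190:285,265:315],(295,560),interpolation=cv2.INTER_CUBIC)
cv2.imwrite('pics/crop.png',np.hstack([c[:560],d[:560,:200]]) if 0 else c)
cv2.imwrite('pics/crop.png',np.hstack([c,d[:, :215]]))
def comp(im,m,u,v):
    n,l,s,ct=cv2.connectedComponentsWithStats(m.astype(np.uint8)); 
    i=min(range(1,n),key=lambda i:np.hypot(*(ct[i]-[u,v]))-0.001*s[i,4]); return ct[i],s[i]
for n,u,v in(('top',286,236),('side',361,241)):
    im=cv2.imread(f'pics/{n}0.png');h=cv2.cvtColor(im,cv2.COLOR_BGR2HSV)
    m=(h[...,0]>8)&(h[...,0]<20)&(h[...,1]>90)&(h[...,2]>70)
    print(n,comp(im,m,u,v))
    e=comp(im,m,u,v)[0]; print(plane(n,*e,.015))
# knob
g=a.max(2)<60
ct,s=comp(a,g,445,209);print('knob',ct,s,plane('top',*ct,.085))
E
```

```text
top (array([285.53846154, 235.52071006]), array([279, 229,  14,  14, 169], dtype=int32))
[0.45879489 0.13954207 0.015     ]
side (array([360.63255814, 239.73023256]), array([353, 232,  17,  17, 215], dtype=int32))
[0.46100658 0.14396652 0.015     ]
knob [444.51497006 209.67065868] [433 200  27  19 334] [ 0.50890404 -0.16957458  0.085     ]
```

View pics/crop.png

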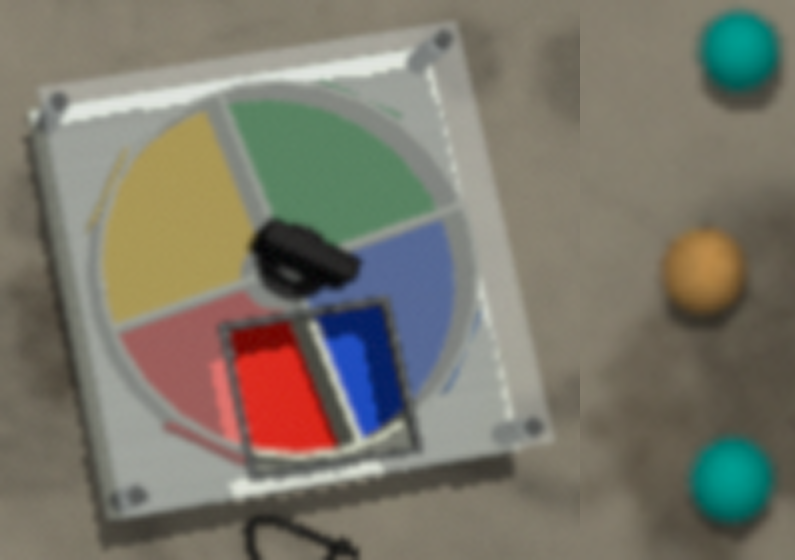

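The crop confirms the brown ball between the two turquoise look-alikes. It also shows the cover screws, the window frame (225,325)–(415,450), and the bin walls, with the blue bin to the right of the window.

```bash
python3 - <<'E'
from h import *
P=lambda u,v,z:plane('top',370+(u+.5)/4-.5,145+(v+.5)/4-.5,z)[:2]
sc=np.array([P(*q,.05) for q in((58,103),(442,40),(533,427),(130,495))]);c=sc.mean(0)
ang=lambda d:np.degrees(np.arctan2(d[1],d[0]))
print('cover c',c,[ang(sc[(i+1)%4]-sc[i]) for i in range(4)],[np.linalg.norm(sc[(i+1)%4]-sc[i]) for i in range(4)])
w=np.array([P(*q,.052) for q in((225,325),(387,300),(415,450),(250,470))]);print('win c',w.mean(0),'dir -x',ang(w.mean(0)-c),np.linalg.norm(w.mean(0)-c),[ang(w[1]-w[0]),ang(w[2]-w[1]),ang(w[2]-w[3]),ang(w[3]-w[0])])
for q in((455,208),(117,328),(347,440),(222,100)): d=P(*q,.042)-c; print('wall',ang(d),np.linalg.norm(d))
k=[P(*q,.0875) for q in((262,228),(350,262))];print('knob bar',ang(k[1]-k[0]),(k[0]+k[1])/2)
# ball triangulate
o1,d1=ray('top',285.5,235.5);o2,d2=ray('side',360.6,240.5)
t=np.linalg.lstsq(np.c_[d1,-d2],o2-o1,rcond=None)[0];print(o1+d1*t[0],o2+d2*t[1])
E
```

```text
cover c [ 0.51420372 -0.17493328] [np.float64(-78.64096411298667), np.float64(-168.77486952481118), np.float64(100.92449103007978), np.float64(10.36003468068025)] [np.float64(0.20187999284617103), np.float64(0.2020003435016681), np.float64(0.20490909135795832), np.float64(0.2004761998534881)]
win c [ 0.45220344 -0.18720698] dir -x -168.8023918644192 0.06320347006220313 [np.float64(-79.61123411071233), np.float64(-170.84727079379815), np.float64(-81.6818065741897), np.float64(-170.84281310452374)]
wall -69.50882024608576 0.09249139591602945
wall 111.66469751732355 0.0932180145461382
wall -162.03153496343532 0.09203348739030136
wall 20.688256971347496 0.09127504237249291
knob bar -109.98116353154651 [ 0.51599439 -0.17216623]
[0.45932918 0.1398313  0.01116792] [0.46079545 0.13965943 0.01134754]
```

```bash
cat > go.py <<'E'
import sys
from h import *
from scipy.spatial.transform import Rotation as R
x,y,z,yaw=map(float,sys.argv[1:5])
s=robot.observe();A=R.from_euler('xyz',s['tool_rot']);B=R.from_euler('xyz',[np.pi,0,np.radians(yaw)])
print('cm',np.round(A.inv().apply(np.array([x,y,z])-s['tool_pos'])*100,2),'deg',np.round(np.degrees((A.inv()*B).as_rotvec()),1),'q',np.round(s['qpos'],2),'t',s['time'])
E
python3 go.py .514 -.1735 .15 66
```

```text
cm [-54.06 -47.84   7.67] deg [-0.1  0.1 90.5] q [ 1.01  0.34  1.52 -0.    1.28 -0.15] t 0.1
```

>>> step_arm(increments=[{"delta_pos": [-4.5, -4, 0.6], "dr": [0, 0, 9], "fingers": -1}, {"delta_pos": [-9, -8, 1.3], "dr": [0, 0, 18], "fingers": -1}, {"delta_pos": [-13.5, -12, 1.9], "dr": [0, 0, 27], "fingers": -1}, {"delta_pos": [-18, -16, 2.5], "dr": [0, 0, 36], "fingers": -1}, {"delta_pos": [-22.5, -20, 3.2], "dr": [0, 0, 45], "fingers": -1}])

```text
time: 0.72
tool_pos: [0.3365, 0.2064, 0.1945]
tool_rot: [3.141, 0.0, 1.941]
contact_force: [0.8, 0.0, -0.6]
opening: 0.0917
grip_force: 0.0
```

```bash
python3 go.py .514 -.1735 .15 66
```

```text
cm [-41.84   2.82   4.46] deg [ 0.  -0.  45.2] q [ 0.36  0.14  1.9  -0.    1.11 -0.01] t 0.725
```

>>> step_arm(increments=[{"delta_pos": [-6, 0.4, 0.6], "dr": [0, 0, 9], "fingers": -1}, {"delta_pos": [-12, 0.8, 1.3], "dr": [0, 0, 18], "fingers": -1}, {"delta_pos": [-18, 1.2, 1.9], "dr": [0, 0, 27], "fingers": -1}, {"delta_pos": [-24, 1.6, 2.5], "dr": [0, 0, 36], "fingers": -1}, {"delta_pos": [-30, 2, 3.2], "dr": [0, 0, 45.2], "fingers": -1}])

```text
time: 1.35
tool_pos: [0.4649, -0.0658, 0.1624]
tool_rot: [3.142, -0.0, 1.151]
contact_force: [1.6, 1.1, 0.7]
opening: 0.0919
grip_force: 0.0
```

```bash
python3 go.py .514 -.1735 .15 66
```

```text
cm [-7.84  8.87  1.24] deg [ 0.  -0.  -0.1] q [-0.3   0.31  1.77  0.    1.06  0.12] t 1.35
```

>>> step_arm(increments=[{"delta_pos": [-2.6, 3, 0.4], "dr": [0, 0, 0], "fingers": -1}, {"delta_pos": [-5.2, 6, 0.8], "dr": [0, 0, 0], "fingers": -1}, {"delta_pos": [-7.8, 8.9, 1.2], "dr": [0, 0, 0], "fingers": -1}, {"delta_pos": [-7.8, 8.9, 3.2], "dr": [0, 0, 0], "fingers": -1}, {"delta_pos": [-7.8, 8.9, 4.2], "dr": [0, 0, 0], "fingers": -1}])

```text
time: 1.98
tool_pos: [0.5137, -0.1709, 0.1192]
tool_rot: [-3.139, -0.0, 1.156]
contact_force: [-0.2, -0.4, 0.6]
opening: 0.0918
grip_force: 0.0
```

```bash
python3 go.py .514 -.1735 .058 66; python3 -c "
from h import *
a=snap('top','t1');b=snap('side','s1')
cv2.imwrite('pics/c1.png',np.vstack([cv2.resize(a[130:290,350:530],(720,300))[:,:,::-1],cv2.resize(b[110:220,260:420],(720,300))[:,:,::-1]]))"
```

```text
cm [-0.23  0.15  6.12] deg [-0.2 -0.   0.2] q [-0.46  0.48  1.63  0.    1.04 -0.05] t 1.975
```

View pics/c1.png

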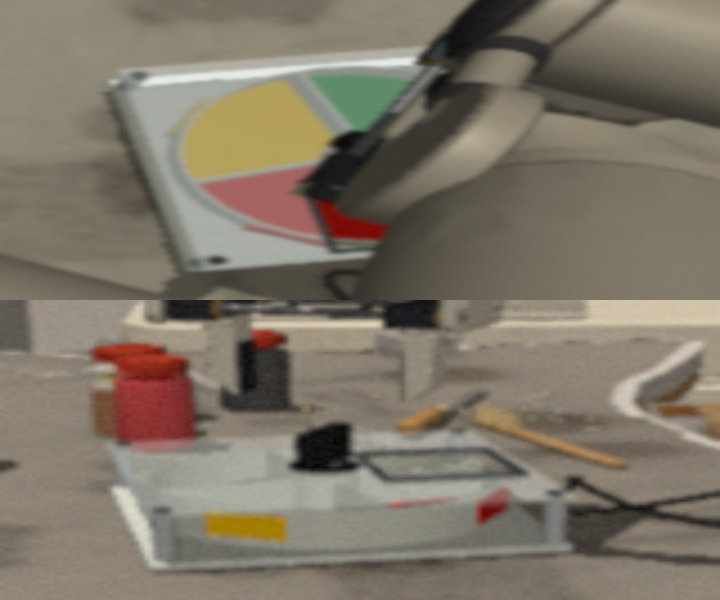

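Fingers (at about 225 and 420 px across in the side crop) straddle the black knob at about (325,445). Descending.

>>> step_arm(increments=[{"delta_pos": [-0.2, 0.1, 2.5], "dr": [0, 0, 0], "fingers": -1}, {"delta_pos": [-0.2, 0.1, 5], "dr": [0, 0, 0], "fingers": -1}, {"delta_pos": [-0.2, 0.1, 6.1], "dr": [0, 0, 0], "fingers": -1}, {"delta_pos": [-0.2, 0.1, 6.1], "dr": [0, 0, 0], "fingers": 0}, {"delta_pos": [-0.2, 0.1, 6.1], "dr": [0, 0, 0], "fingers": 1}], newtons=12)

```text
time: 2.7
tool_pos: [0.5153, -0.1733, 0.0607]
tool_rot: [3.14, -0.0, 1.157]
contact_force: [-0.9, -0.2, 0.4]
opening: 0.076
grip_force: 0.0
```

>>> step_arm(increments=[{"delta_pos": [0, 0, 0], "dr": [0, 0, 0], "fingers": 1}, {"delta_pos": [0, 0, 0], "dr": [0, 0, 0], "fingers": 1}, {"delta_pos": [0, 0, 0], "dr": [0, 0, 0], "fingers": 1}, {"delta_pos": [0, 0, 0], "dr": [0, 0, 0], "fingers": 1}, {"delta_pos": [0, 0, 0], "dr": [0, 0, 0], "fingers": 1}], newtons=12)

```text
time: 3.32
tool_pos: [0.5146, -0.1732, 0.0597]
tool_rot: [-3.141, -0.0, 1.156]
contact_force: [0.1, -0.2, 0.4]
opening: 0.0265
grip_force: 0.0
```

```bash
python3 go.py .514 -.1735 .058 10.5; python3 -c "
from h import *
s=robot.observe();print(s['contact_force'],s['torque'],s['opening'],s['tool_rot'],s['tool_pos'])"
```

```text
cm [-0.05 -0.04  0.17] deg [-0.  -0.  55.8] q [-0.47  0.56  1.68  0.    0.9  -0.05] t 3.325
[ 0.14110547 -0.24719761  0.35637414] [-0.11234967  0.08902526 -0.04526115] 0.026456446952375576 [-3.14149792e+00 -8.97341337e-05  1.15644432e+00] [ 0.51459356 -0.17320022  0.05966114]
```

>>> step_arm(increments=[{"delta_pos": [0, 0, 0], "dr": [0, 0, 0], "fingers": 1}, {"delta_pos": [0, 0, 0], "dr": [0, 0, 0], "fingers": 1}, {"delta_pos": [0, 0, 0], "dr": [0, 0, 0], "fingers": 1}, {"delta_pos": [0, 0, 0], "dr": [0, 0, 0], "fingers": 1}, {"delta_pos": [0, 0, 0], "dr": [0, 0, 0], "fingers": 1}], newtons=12)

```text
time: 3.95
tool_pos: [0.5162, -0.1739, 0.0599]
tool_rot: [3.138, -0.0, 1.156]
contact_force: [5.2, -2.2, -3.6]
opening: 0.0137
grip_force: 12.0
```

```bash
python3 go.py .514 -.1735 .058 10.5; python3 -c "
from h import *
s=robot.observe();print(s['contact_force'],s['torque'],s['opening'],s['grip_force'],s['tool_rot'],s['tool_pos'])"
```

```text
cm [-0.05 -0.22  0.18] deg [ 0.2 -0.1 55.7] q [-0.47  0.56  1.68  0.    0.89 -0.05] t 3.95
[ 5.16047236 -2.23974872 -3.57879164] [-0.33028963 -0.63586941 -0.02257163] 0.01365980601813581 11.99951246380806 [ 3.13787061e+00 -1.45850334e-04  1.15621650e+00] [ 0.51622098 -0.17393007  0.05985141]
```

>>> step_arm(increments=[{"delta_pos": [0, 0.2, 0], "dr": [0, 0, 5], "fingers": 1}, {"delta_pos": [0, 0.2, 0], "dr": [0, 0, 12], "fingers": 1}, {"delta_pos": [0, 0.2, 0], "dr": [0, 0, 19], "fingers": 1}, {"delta_pos": [0, 0.2, 0], "dr": [0, 0, 26], "fingers": 1}, {"delta_pos": [0, 0.2, 0], "dr": [0, 0, 33], "fingers": 1}], newtons=20)

```text
time: 4.58
tool_pos: [0.5171, -0.1747, 0.0598]
tool_rot: [3.14, -0.001, 0.577]
contact_force: [2.4, -4.1, -1.8]
opening: 0.0141
grip_force: 20.0
```

```bash
python3 go.py .5155 -.1745 .06 10.5; python3 -c "
from h import *
s=robot.observe();print(s['contact_force'],s['torque'],s['opening'],s['grip_force'],s['tool_rot'],s['tool_pos'])"
```

```text
cm [-0.12 -0.11 -0.02] deg [ 0.1 -0.1 22.5] q [-0.47  0.57  1.68 -0.    0.9   0.53] t 4.575
[ 2.42155012 -4.12365213 -1.80542805] [-0.49534148 -0.168213    0.08194236] 0.014098113626629681 20.000312626361847 [ 3.13966801e+00 -6.24418111e-04  5.76718087e-01] [ 0.51713246 -0.17472147  0.05982721]
```

>>> step_arm(increments=[{"delta_pos": [0, 0.1, 0], "dr": [0, 0, 6], "fingers": 1}, {"delta_pos": [0, 0.1, 0], "dr": [0, 0, 12], "fingers": 1}, {"delta_pos": [0, 0.1, 0], "dr": [0, 0, 18], "fingers": 1}, {"delta_pos": [0, 0.1, 0], "dr": [0, 0, 22.5], "fingers": 1}, {"delta_pos": [0, 0.1, 0], "dr": [0, 0, 22.5], "fingers": 1}], newtons=20)

```text
time: 5.2
tool_pos: [0.5175, -0.1755, 0.0598]
tool_rot: [3.14, -0.001, 0.188]
contact_force: [1.5, -3.8, -1.3]
opening: 0.0139
grip_force: 20.0
```

>>> step_arm(increments=[{"delta_pos": [0, 0, 0], "dr": [0, 0, 0], "fingers": 0}, {"delta_pos": [0, 0, 0], "dr": [0, 0, 0], "fingers": 0}, {"delta_pos": [0, 0, 0], "dr": [0, 0, 0], "fingers": 0}, {"delta_pos": [0, 0, -3], "dr": [0, 0, 0], "fingers": 0}, {"delta_pos": [0, 0, -7], "dr": [0, 0, 0], "fingers": 0}], newtons=20)

```text
time: 5.82
tool_pos: [0.5162, -0.1744, 0.1296]
tool_rot: [-3.14, 0.002, 0.188]
contact_force: [0.1, -0.4, 0.8]
opening: 0.0461
grip_force: 0.0
```

```bash
python3 go.py .46 .1397 .15 10.5; python3 -c "
from h import *
s=robot.observe();print(s['contact_force'],s['opening'],s['tool_rot'],s['tool_pos'])"
```

```text
cm [  0.35 -31.91  -1.98] deg [-0.1  0.1  0.3] q [-0.47  0.48  1.6   0.    1.07  0.92] t 5.825
[ 0.05368236 -0.35446103  0.848554  ] 0.04608651778803864 [-3.13962209e+00  2.26328276e-03  1.88247680e-01] [ 0.51624013 -0.17436182  0.12956374]
```

>>> step_arm(increments=[{"delta_pos": [0, -4, -1], "dr": [0, 0, 0], "fingers": -1}, {"delta_pos": [0.1, -10, -2], "dr": [0, 0, 0], "fingers": -1}, {"delta_pos": [0.2, -16, -2], "dr": [0, 0, 0], "fingers": -1}, {"delta_pos": [0.3, -22, -2], "dr": [0, 0, 0], "fingers": -1}, {"delta_pos": [0.4, -28, -2], "dr": [0, 0, 0], "fingers": -1}])

```text
time: 6.45
tool_pos: [0.468, 0.1028, 0.15]
tool_rot: [-3.141, -0.001, 0.188]
contact_force: [1.7, -0.2, -0.8]
opening: 0.0901
grip_force: 0.0
```

```bash
python3 go.py .46 .1397 .05 5; python3 -c "
from h import *
a=snap('top','t2');b=snap('side','s2')
cv2.imwrite('pics/c2.png',np.vstack([cv2.resize(a[145:285,370:515],(580,300))[:,:,::-1],cv2.resize(a[145:285,220:365],(580,300))[:,:,::-1]]))"
```

```text
cm [-0.11 -3.77 10.  ] deg [-0.  -0.   5.8] q [0.06 0.34 1.76 0.   1.04 1.44] t 6.45
```

View pics/c2.png

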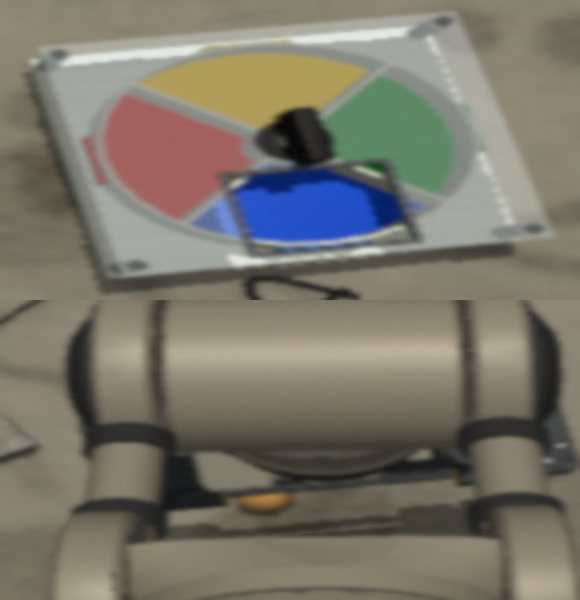

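Blue now fills the window (225–415, 165–250 in the crop). I'll check the angle numerically.

```bash
python3 -c "
from h import *
c=np.array([.5155,-.1745])
for u,v in((130,93),(380,70),(441,198),(185,219)):
  d=plane('top',370+u/4,145+v*140/300,.042)[:2]-c;print(np.degrees(np.arctan2(d[1],d[0])),np.linalg.norm(d))"
```

```text
61.24126775802565 0.0896746684461944
-35.812571479558116 0.08595616719756427
-124.1517785954964 0.0942334099531646
145.9440092877768 0.09195164521140829
```

>>> step_arm(increments=[{"delta_pos": [-0.1, -1.9, 0], "dr": [0, 0, 3], "fingers": -1}, {"delta_pos": [-0.1, -3.8, 0], "dr": [0, 0, 6], "fingers": -1}, {"delta_pos": [-0.1, -3.8, 4], "dr": [0, 0, 6], "fingers": -1}, {"delta_pos": [-0.1, -3.8, 8], "dr": [0, 0, 6], "fingers": -1}, {"delta_pos": [-0.1, -3.8, 9], "dr": [0, 0, 6], "fingers": -1}])

```text
time: 7.18
tool_pos: [0.4592, 0.1374, 0.0579]
tool_rot: [3.141, 0.004, 0.083]
contact_force: [0.5, 0.2, 0.3]
opening: 0.0917
grip_force: 0.0
```

```bash
python3 go.py .46 .1397 .005 5; python3 -c "
from h import *
b=snap('side','s3')
cv2.imwrite('pics/c3.png',cv2.resize(b[160:290,270:470],(800,520))[:,:,::-1])"
```

```text
cm [ 0.12 -0.23  5.29] deg [ 0.   0.3 -0.2] q [ 0.13  0.48  1.86 -0.    0.81  1.62] t 7.175
```

View pics/c3.png

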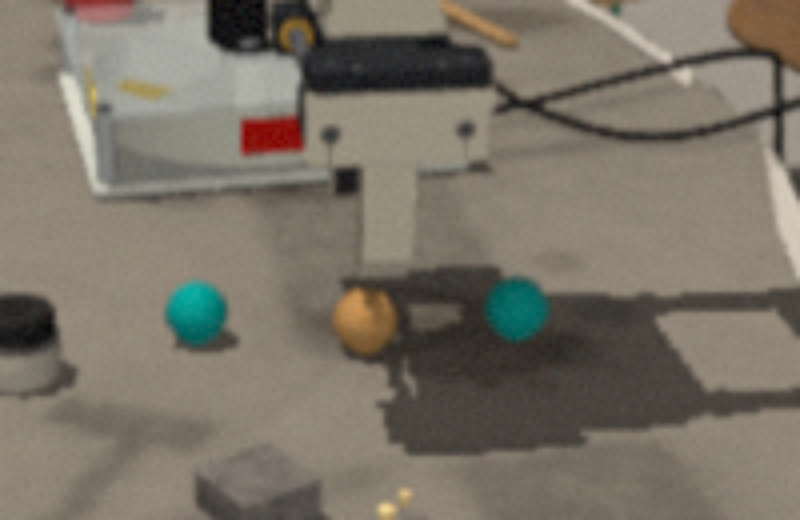

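Ball at about (365,320) in the crop lies between the fingers, with both turquoise balls clear at (197,312) and (517,308). The blue bin centre direction is −169°, which is on target. Closing on the ball.

>>> step_arm(increments=[{"delta_pos": [0.15, -0.2, 2], "dr": [0, 0, 0], "fingers": -1}, {"delta_pos": [0.15, -0.2, 4], "dr": [0, 0, 0], "fingers": -1}, {"delta_pos": [0.15, -0.2, 5.2], "dr": [0, 0, 0], "fingers": -1}, {"delta_pos": [0.15, -0.2, 5.2], "dr": [0, 0, 0], "fingers": 0}, {"delta_pos": [0.15, -0.2, 5.2], "dr": [0, 0, 0], "fingers": 1}], newtons=8)

```text
time: 7.85
tool_pos: [0.4626, 0.1403, 0.0086]
tool_rot: [-3.141, -0.002, 0.083]
contact_force: [0.0, 0.6, 0.4]
opening: 0.0765
grip_force: 0.0
```

>>> step_arm(increments=[{"delta_pos": [0, 0, 0], "dr": [0, 0, 0], "fingers": 1}, {"delta_pos": [0, 0, 0], "dr": [0, 0, 0], "fingers": 1}, {"delta_pos": [0, 0, 0], "dr": [0, 0, 0], "fingers": 1}, {"delta_pos": [0, 0, 0], "dr": [0, 0, 0], "fingers": 1}, {"delta_pos": [0, 0, 0], "dr": [0, 0, 0], "fingers": 1}], newtons=8)

```text
time: 8.48
tool_pos: [0.4619, 0.1402, 0.0077]
tool_rot: [-3.142, 0.0, 0.083]
contact_force: [-0.3, -0.7, 1.7]
opening: 0.0279
grip_force: 8.0
```

>>> step_arm(increments=[{"delta_pos": [0, 0, 0], "dr": [0, 0, 0], "fingers": 1}, {"delta_pos": [0, 0, 0], "dr": [0, 0, 0], "fingers": 1}, {"delta_pos": [0, 0, 0], "dr": [0, 0, 0], "fingers": 1}, {"delta_pos": [0, 0, -1], "dr": [0, 0, 0], "fingers": 1}, {"delta_pos": [0, 0, -3], "dr": [0, 0, 0], "fingers": 1}], newtons=8)

```text
time: 9.1
tool_pos: [0.4614, 0.1402, 0.038]
tool_rot: [-3.142, 0.002, 0.083]
contact_force: [0.3, -0.3, 0.0]
opening: 0.0281
grip_force: 8.0
```

```bash
python3 go.py .4545 -.186 .13 10.5; python3 -c "
from h import *
b=snap('side','s4')
cv2.imwrite('pics/c4.png',cv2.resize(b[160:290,270:470],(800,520))[:,:,::-1])"
```

```text
cm [-3.41 32.45 -9.2 ] deg [-0.   0.1 -5.7] q [0.14 0.51 1.87 0.   0.76 1.62] t 9.1
```

View pics/c4.png

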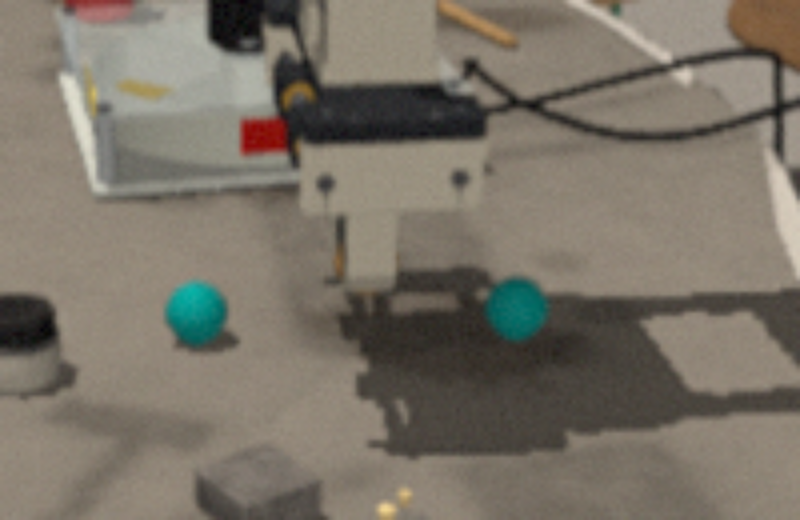

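The wood ball is held between the fingers (opening 28 mm) and both turquoise balls are undisturbed. Carrying it to the window.

>>> step_arm(increments=[{"delta_pos": [0, 0, -4], "dr": [0, 0, 0], "fingers": 1}, {"delta_pos": [-0.5, 5, -8], "dr": [0, 0, -1], "fingers": 1}, {"delta_pos": [-1, 10, -9.2], "dr": [0, 0, -2], "fingers": 1}, {"delta_pos": [-1.6, 15.5, -9.2], "dr": [0, 0, -3], "fingers": 1}, {"delta_pos": [-2.2, 21, -9.2], "dr": [0, 0, -4], "fingers": 1}])

```text
time: 9.78
tool_pos: [0.4574, -0.0725, 0.1304]
tool_rot: [3.141, -0.002, 0.154]
contact_force: [0.8, 0.5, -0.7]
opening: 0.0282
grip_force: 8.0
```

```bash
python3 go.py .4545 -.186 .13 10.5
```

```text
cm [-2.03 11.17  0.04] deg [ 0.  -0.1 -1.7] q [-0.32  0.34  1.83  0.    0.97  1.09] t 9.775
```

>>> step_arm(increments=[{"delta_pos": [-0.7, 4, 0], "dr": [0, 0, -1], "fingers": 1}, {"delta_pos": [-1.4, 8, 0], "dr": [0, 0, -1.7], "fingers": 1}, {"delta_pos": [-2, 11.2, 0], "dr": [0, 0, -1.7], "fingers": 1}, {"delta_pos": [-2, 11.2, 3], "dr": [0, 0, -1.7], "fingers": 1}, {"delta_pos": [-2, 11.2, 5], "dr": [0, 0, -1.7], "fingers": 1}])

```text
time: 10.4
tool_pos: [0.4543, -0.185, 0.0789]
tool_rot: [-3.141, 0.0, 0.181]
contact_force: [0.0, -0.4, 0.7]
opening: 0.0282
grip_force: 8.0
```

```bash
python3 go.py .4545 -.186 .06 10.5;python3 -c "
from h import *
a=snap('top','t5');b=snap('side','s5')
cv2.imwrite('pics/c5.png',np.hstack([cv2.resize(a[145:285,370:515],(400,400))[:,:,::-1],cv2.resize(b[110:220,260:420],(400,400))[:,:,::-1]]))"
```

```text
cm [0.   0.1  1.89] deg [-0.   0.  -0.1] q [-0.54  0.46  1.81  0.    0.87  0.85] t 10.4
```

View pics/c5.png

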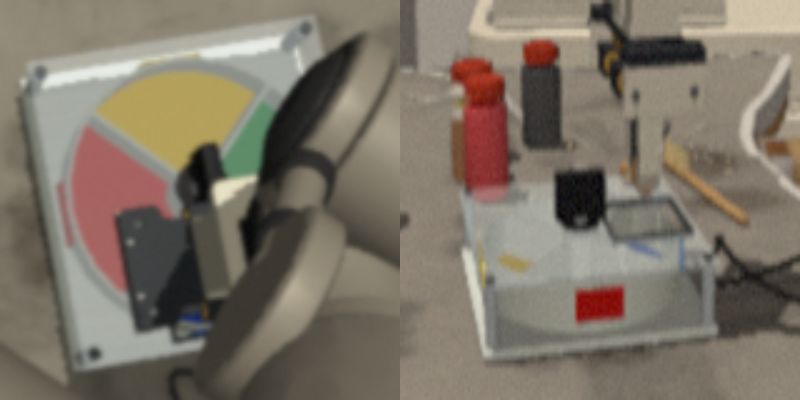

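The fingers are above the window frame (side crop, about (645,190) above the frame at (645,215)) and clear of the knob. Lowering to just above the frame, releasing, then rising.

>>> step_arm(increments=[{"delta_pos": [0, 0.1, 1], "dr": [0, 0, 0], "fingers": 1}, {"delta_pos": [0, 0.1, 1.9], "dr": [0, 0, 0], "fingers": 1}, {"delta_pos": [0, 0.1, 1.9], "dr": [0, 0, 0], "fingers": 1}, {"delta_pos": [0, 0.1, 1.9], "dr": [0, 0, 0], "fingers": 1}, {"delta_pos": [0, 0.1, 1.9], "dr": [0, 0, 0], "fingers": 0}])

```text
time: 11.12
tool_pos: [0.4552, -0.1857, 0.0611]
tool_rot: [3.141, -0.001, 0.183]
contact_force: [-1.0, -0.6, -0.3]
opening: 0.0342
grip_force: 0.0
```

>>> step_arm(increments=[{"delta_pos": [0, 0, 0], "dr": [0, 0, 0], "fingers": 0}, {"delta_pos": [0, 0, 0], "dr": [0, 0, 0], "fingers": 0}, {"delta_pos": [0, 0, 0], "dr": [0, 0, 0], "fingers": 0}, {"delta_pos": [0, 0, -3], "dr": [0, 0, 0], "fingers": 0}, {"delta_pos": [0, 0, -8], "dr": [0, 0, 0], "fingers": 0}])

```text
time: 11.75
tool_pos: [0.4538, -0.185, 0.1403]
tool_rot: [-3.139, 0.003, 0.183]
contact_force: [0.7, -0.5, -0.2]
opening: 0.0457
grip_force: 0.0
```

>>> step_arm(increments=[{"delta_pos": [0, -5, -2], "dr": [0, 0, 0], "fingers": 0}, {"delta_pos": [0, -11, -3], "dr": [0, 0, 0], "fingers": 0}, {"delta_pos": [0, -17, -3], "dr": [0, 0, 0], "fingers": 0}, {"delta_pos": [0, -22, -3], "dr": [0, 0, 0], "fingers": 0}, {"delta_pos": [0, -25, -3], "dr": [0, 0, 0], "fingers": 0}])

```text
time: 12.38
tool_pos: [0.4087, 0.0623, 0.1709]
tool_rot: [-3.141, -0.0, 0.184]
contact_force: [-0.2, -0.1, -0.3]
opening: 0.0458
grip_force: 0.0
```

```bash
python3 -c "
from h import *
a=snap('top','t6')
cv2.imwrite('pics/c6.png',cv2.resize(a[145:285,370:515],(580,560),interpolation=2)[:,:,::-1])"
```

```text
(no output)
```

View pics/c6.png

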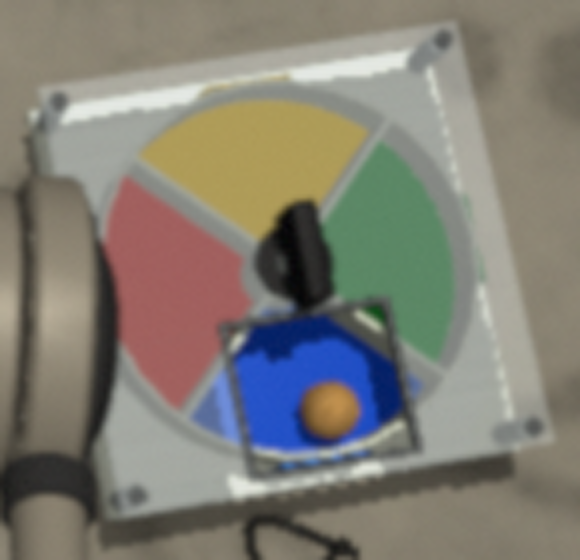

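The ball lies on the blue floor at (330,410), the blue bin is square under the window, and the arm is clear.

```bash
python3 -c "
from cell import robot
print(robot.hand_in())"
```

```text
the job is handed in; nothing more can be done
None
```

The wooden ball is on the floor of the blue bin, the bin is squarely under the window, the arm is clear of everything, and the job was handed in at about 12.4 s; the hand-in returned no verdict.

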